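# Clamp the rock specimen for the microscope

### The job

Push the rock slab along its channel with a fingertip until it is fully home against the end stop, and only then push the toggle clamp's lever over, past its dead point, until it snaps into lock with the pad down on the slab. Push only: lift or carry nothing, leave the clamp locked, and leave the cups, bottle, jar, objective and stone disc standing where they are.

Things in the scene. Friction and masses are not known exactly. Their poses are not given: they have to be found in the camera images.
- fixture: Flat aluminium plate, 280 x 150 x 12 mm, fixed to the table, with a channel and a toggle clamp on it. Origin: centre of its underside, at table-top height; x runs along the channel towards the end stop (roughly to the robot's left, yaw 1.15 to 2.0 rad), z up. Two steel rails along x bound the channel: inner faces at y = +-32 mm, 10 mm thick, from x = -130 to +25 mm, tops at z = 26 mm.
- stop (a point): Middle of the end stop's face towards the slab, at plate-top height: x = +25, y = 0, z = 12 mm in the fixture's frame, axes as the fixture's. The stop is 12 mm thick in x, 84 mm wide, its top 14 mm above this point.
- pad (a point): Underside of the black rubber pad (18 mm across) under the end of the clamp's arm. The arm, 14 mm wide, reaches about 70 mm from the bracket over the channel towards the fixture's -x and follows the lever: raised 55 degrees while open (its top then up to 125 mm above the table, over fixture x = -5 to 65 mm), level at z = 57 mm when locked, the pad then on the slab at fixture x = -5 mm.
- slab: Cut rock specimen with a pale polished top, 70 mm long (x, along the channel), 60 wide, 24 high, 0.2 to 0.4 kg, loose, lying in the channel on the plate (underside 12 mm above the table), 2 mm play each side. Origin: centre of its underside, axes as the fixture's. Starts 40 to 75 mm short of the stop; fully home its origin is at x = -10 mm in the fixture's frame. Slides with 1 to 4 N.
- clamp_lever (a joint): Lever angle, rad: 0 = open, leaning 30 degrees from upright away from the channel (to the fixture's +x), where it starts; grows as it is pushed towards the channel (-x): 0.52 upright, 0.72 dead point, 1.05 locked on its stop, leaning 30 degrees over the channel. A spring resists with 0.3 to 0.5 N m, fading to nothing at the dead point; past it, it snaps on into lock; let go earlier it springs open.
- lever_pivot (a point): The lever's pivot (axis along the fixture's y), at x = +75, y = 0, z = 57 mm in the fixture's frame; axes as the fixture's. The steel clamp bracket around it spans fixture x = 46 to 98 mm, y = +-15 mm, up to z = 64 mm; its feet reach y = +-36 mm below z = 20 mm. Nothing stands on the plate beyond it.
- lever_tip (a point): Free end of the lever, on its centre line, 80 mm from the pivot. The lever is a straight 12 mm steel rod with a black round grip 18 mm thick over its last 48 mm; it swings in the fixture's x-z plane (y = 0).
- cup_a: Blue drinking cup, 74 mm across the rim, 92 mm high, loose; stands beside the plate's long side away from the robot, near the clamp. Origin: centre of its foot. To be left alone.
- cup_b: Same kind of cup, on the table to the right of the plate. To be left alone.
- bottle: Clear plastic bottle with blue cap, 64 mm across, 200 mm high, loose, on the table to the left of the plate, by the papers. Origin: centre of its foot. To be left alone.
- objective: Brass microscope objective standing on the plate beside a rail, 29 mm across, 42 mm high, loose, centred at about x = -20, y = +61 mm in the fixture's frame. Origin: centre of its foot. To be left alone.
- disc: Small round stone specimen, 44 mm across, 16 mm high, loose on the table between plate and robot. Origin: centre of its underside. To be left alone.
- jar: White sample jar, 42 mm across, 50 mm high, loose on the table beside the plate's long side away from the robot. Origin: centre of its foot. To be left alone.

How it is judged:
By the outcome, as a careful person would: the job done as asked, in the order asked, and still so for the second after the job is handed in, with the robot touching nothing.
It also fails if it takes over 43 s, if anything falls off the work surface, if the arm or the gripper's body presses on something with over 40 N, if the wrist force passes 120 N, or if a joint passes its speed limit or range.

### The arm

A 6-joint arm with a two-finger parallel gripper is mounted at the origin on the work surface. World frame = base frame: x ahead of the robot, y to its left, z up, the work surface at z = 0. Lengths are in m, angles in degrees, forces in N, time in s.
With the tool pointing down it reaches from about 0.25 to 0.8 m from the base axis. Payload 3.9 kg.
Tool frame: the origin (TCP) lies midway between the tips of the shut fingers; the grasp point (between the pads) lies 19 mm behind it (ctrl.grip_point_offset is the distance from the TCP to the grasp point, in m); z points along the fingers, y is the line along which they close (so a half turn about z gives the same grasp; the last joint's range is limited). The gripper opens to 85 mm and grips with 20 to 120 N. Pads are 22 mm wide; open, the fingers measure 114 mm over their backs; the gripper's body (76 mm by 85 mm) begins 54 mm behind the grasp point. The pads swing forward as they close: fully open they stand 13 mm farther back than shut.
Start: joints at [76.375, 14.897, -7.913, 67.191, 0, 90], TCP at [0.124, 0.51, 0.231] pointing down, gripper open.
Joint ranges: [-159.42, 159.42], [-47.68, 98.78], [-73.54, 78.23], [-108.79, 121.32], [-90, 84.71], [-180, 180]. Speed limits (degrees/s): [147.25, 147.25, 180, 180, 180, 180].

### API

Orientations are given as a 3x3 rotation matrix whose columns are the frame's x, y, z axes.
In Python, from workcell import sensors, cams, finish_job, ctrl gives the robot as it stands.
- The arm moves only by the tool drive_tool, never from a script. Its argument "deltas" is a list that holds one entry, the list of rows, each a list of 7 numbers: the turn, a rotation vector about the tool's x, y, z in degrees, then the shift along the tool's x, y, z in cm, then the closure, from 0 (fully open) to 1 (shut). In form: [[[rx, ry, rz, dx, dy, dz, gripper], ...]]. A call has 1 to 10 rows; each row is the pose to reach, as a shift and turn from the pose commanded when the call began, along the tool's axes at that moment; what a row does not reach only later rows make up. A row lasts 1/12 s, in which the tool goes at most 41.7 mm and 7.16 degrees, less where a joint would pass 70% of its speed; a pose out of reach is approached as far as the arm can. A call with a gripper value outside its range is refused whole. The fingers move at their own pace and stop on an object; "squeeze" is the grip in N (left out, the last holds). Time passes only in rows, so rows that repeat a pose let the fingers close. It gives the time, the measured TCP pose, the force, the opening and the grip force at its end, in the units of the state.
- sensors.observe(): the state, without advancing time (a new reading comes with each control period).
- cams.grab_frame(name): name is "scene" or "top" or "wrist"; returns a dict with "img" (384x512x3 uint8, blue, green, red), "camera_matrix" (3x3 intrinsics, pixels), "R" (3x3) and "t" (3): a world point X has camera coordinates R X + t. Camera axes: x right, y down, z forward; pixel columns grow to the right and rows downward; lengths in m; the calibration is good to about 2 mm. A picture is of the moment at which its call begins. There is no depth.
- finish_job(): hands the job in; it is judged then, once.
The state is a dict: "time": time; "q": joint angles; "qd": joint speeds; "effort": joint torques, N m; "position": TCP position; "eef_rot": TCP orientation; "contact_force": force on the tool from outside, world axes, zero at the start; "torque": the same for the moment, N m; "grip_width": finger opening in m; "gripper_force": force on a finger pad.
Only numpy, scipy, OpenCV 4.12 (cv2) and the standard library are available. Lean on these libraries where they do the work, as an engineer would, in place of code of your own. Each camera call takes 0.05 s, during which the arm holds its last target. There are 200 camera calls.

## Working session

There is one attempt and no reset: what is moved stays moved. The work goes in short steps, Python scripts to look and compute and a tool call to move; the robot and the scene stay as the last step left them, time stands still between calls to the robot, and variables do not carry over. Pictures are saved under pics/ and viewed, at most 10 in all, crops included, and the job is handed in when it is done.

Besides the shell and the picture viewer there is one more tool, called after "Request:" as name([rows], argument=value, ...), one row to a line, values as JSON. drive_tool: Moves the arm, as the interface text tells. Its arguments: {"type":"object","properties":{"deltas":{"type":"array"},"squeeze":{"type":"number"}},"required":["deltas"]}

```bash
mkdir -p pics; ls
python3 - <<'E'
from workcell import sensors,cams,ctrl
import cv2,numpy as np,pickle
D={}
for n in("scene","top","wrist"):
    D[n]=f=cams.grab_frame(n); cv2.imwrite(f"pics/{n}0.png",f["img"])
    print(n,f["camera_matrix"].round(1).tolist(),(-f["R"].T@f["t"]).round(3))
pickle.dump(D,open("f0.pkl","wb"))
cv2.imwrite("pics/both0.png",cv2.resize(np.vstack([D["scene"]["img"],D["top"]["img"]]),(400,600)))
s=sensors.observe();print(s)
E
```

```text
pics
scene [[348.4, 0.0, 252.1], [0.0, 348.4, 190.4], [0.0, 0.0, 1.0]] [ 0.919 -0.374  0.737]
top [[430.3, 0.0, 257.8], [0.0, 430.3, 192.9], [0.0, 0.0, 1.0]] [0.463 0.006 1.333]
wrist [[280.0, 0.0, 256.0], [0.0, 280.0, 189.1], [0.0, 0.0, 1.0]] [0.048 0.528 0.372]
{'time': 0.15, 'q': array([ 7.63739352e+01,  1.49268712e+01, -7.96759687e+00,  6.71899780e+01,
       -4.86612553e-04,  9.00015479e+01]), 'qd': array([ 0.05690589, -0.09954556,  0.25736956, -0.02225305, -0.04434301,
       -0.0316519 ]), 'effort': array([-1.16482763e-03, -4.06006622e+01,  2.54166341e+01,  1.26792159e-02,
       -1.78149589e-04, -1.53967454e-05]), 'position': array([0.12356397, 0.50972598, 0.23066591]), 'eef_rot': array([[-9.71847568e-01,  2.35610251e-01, -3.38964755e-04],
       [ 2.35610494e-01,  9.71846509e-01, -1.43437950e-03],
       [-8.53280097e-06, -1.47386188e-03, -9.99998914e-01]]), 'contact_force': array([-0.47719534,  0.35466167,  0.22874689]), 'torque': array([ 0.03919095,  0.05704035, -0.00537564]), 'gripper_force': 0.0, 'grip_width': 0.08549553058911875}
```

View pics/scene0.png

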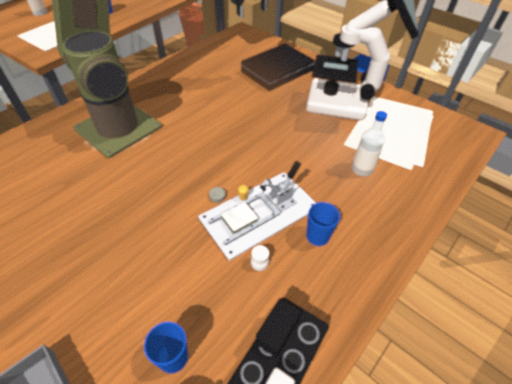

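View pics/top0.png

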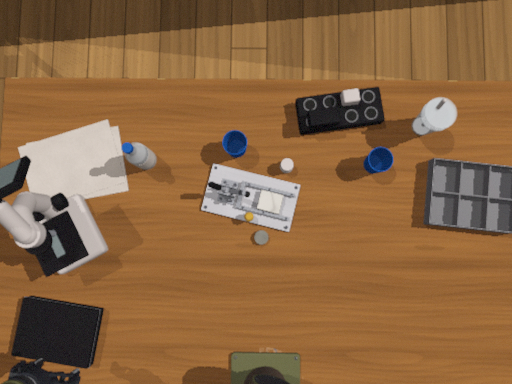

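The scene view shows the plate around (258,213), with the lever's black grip at (294,170). In the top view the plate is at (250,197), the slab at (270,201), the grip at (214,187), the objective at (249,216), the disc at (261,238), the jar at (287,165) and cup_a at (235,144).

```bash
cat > h.py <<'E'
import numpy as np,cv2,pickle
def ray(f,uv):
    K=f["camera_matrix"];d=np.c_[np.atleast_2d(uv),np.ones(len(np.atleast_2d(uv)))]@np.linalg.inv(K).T@f["R"]
    return -f["R"].T@f["t"],d
def onz(f,uv,z):
    c,d=ray(f,uv);return c+d*((z-c[2])/d[:,2])[:,None]
def tri(f1,u1,f2,u2):
    c1,d1=ray(f1,u1);c2,d2=ray(f2,u2);d1,d2=d1[0],d2[0]
    s=np.linalg.lstsq(np.c_[d1,-d2],c2-c1,rcond=None)[0];a,b=c1+s[0]*d1,c2+s[1]*d2
    return (a+b)/2,np.linalg.norm(a-b)
def proj(f,X):
    p=(np.atleast_2d(X)@f["R"].T+f["t"])@f["camera_matrix"].T;return p[:,:2]/p[:,2:]
E
python3 - <<'E'
from h import *
D=pickle.load(open("f0.pkl","rb"))
boxes={"top":(195,155,110,85),"scene":(190,165,140,95)}
tiles=[]
for n,(x,y,w,h) in boxes.items():
    f=D[n];hsv=cv2.cvtColor(f["img"],cv2.COLOR_BGR2HSV)
    m=np.zeros(hsv.shape[:2],np.uint8);m[y:y+h,x:x+w]=((hsv[...,1]<60)&(hsv[...,2]>90))[y:y+h,x:x+w]*255
    m=cv2.morphologyEx(m,cv2.MORPH_OPEN,np.ones((3,3)))
    c=max(cv2.findContours(m,cv2.RETR_EXTERNAL,cv2.CHAIN_APPROX_NONE)[0],key=cv2.contourArea)
    W=onz(f,c[:,0].astype(float),0.012)[:,:2].astype(np.float32)
    r=cv2.minAreaRect(W*1000);print(n,r,)
    tiles.append(cv2.resize(f["img"][y:y+h,x:x+w],(560 if n=="top" else 560,int(560*h/w)),interpolation=cv2.INTER_CUBIC)[:300 if n=='x' else 999])
im=np.vstack(tiles);im=cv2.resize(im,None,fx=600/im.shape[0],fy=600/im.shape[0]);print(im.shape)
cv2.imwrite("pics/crop.png",im)
E
```

```text
top ((569.4136962890625, 50.77937316894531), (281.4982604980469, 151.85511779785156), 76.70279693603516)
scene ((593.2169189453125, 46.326416015625), (287.02984619140625, 204.34124755859375), 77.55268859863281)
(600, 414, 3)
```

View pics/crop.png

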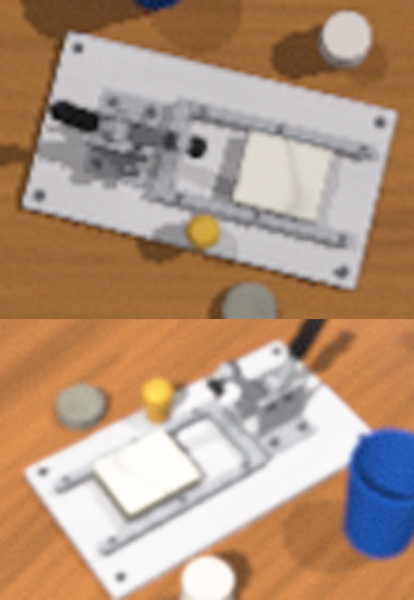

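View pics/wrist0.png

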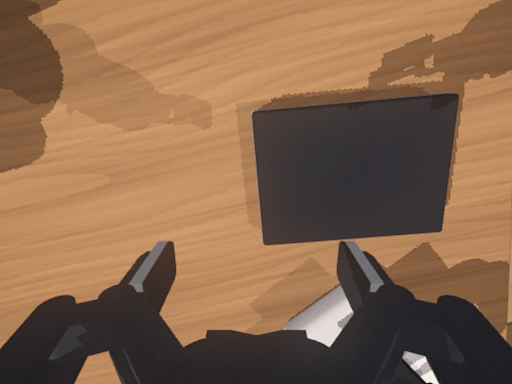

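The crop shows the slab at top-crop (283,175) and the pad at (197,147). The lever tip is at top-crop (60,111), and the jar, objective and disc are clear. The wrist view shows no target yet. The top-view plate fit is 281.5×151.9 mm, so I'll trust it and measure the rest.

```bash
cat >> h.py <<'E'
O=np.array([.5694,.0508,0]);Y=np.radians(76.7)
F=np.array([[np.cos(Y),-np.sin(Y),0],[np.sin(Y),np.cos(Y),0],[0,0,1]])
tof=lambda X:(np.asarray(X)-O)@F
tow=lambda X:np.asarray(X)@F.T+O
def slabmask(f,box):
    x,y,w,h=box;hsv=cv2.cvtColor(f["img"],cv2.COLOR_BGR2HSV);b=f["img"].astype(int)
    m=np.zeros(hsv.shape[:2],np.uint8);m[y:y+h,x:x+w]=((b[...,2]-b[...,0]>9)&(b[...,2]>185)&(hsv[...,1]<60))[y:y+h,x:x+w]*255
    m=cv2.morphologyEx(m,cv2.MORPH_OPEN,np.ones((3,3)))
    return max(cv2.findContours(m,cv2.RETR_EXTERNAL,cv2.CHAIN_APPROX_NONE)[0],key=cv2.contourArea)
E
python3 - <<'E'
from h import *
D=pickle.load(open("f0.pkl","rb"));T,S=D["top"],D["scene"]
mm=lambda a:(np.asarray(a)*1000).round(1).tolist()
for f,box in((T,(240,180,60,40)),(S,(210,195,60,45))):
    c=slabmask(f,box)[:,0].astype(float)
    P=tof(onz(f,c,.036));print("slab",mm(P.min(0)),mm(P.max(0)),cv2.minAreaRect((P[:,:2]*1000).astype(np.float32)))
# two-view slab centre height
cs=[cv2.moments(slabmask(*a)) for a in((T,(240,180,60,40)),(S,(210,195,60,45)))]
u=[[m["m10"]/m["m00"],m["m01"]/m["m00"]] for m in cs]
p,e=tri(T,u[0],S,u[1]);print("slab top 2view",mm(tof(p)),mm(e))
p,e=tri(T,[247.4,194.1],S,[263.4,187.7]);print("pad",mm(tof(p)),mm(e))
p,e=tri(T,[211,184.5],S,[297,164]);print("tip",mm(tof(p)),mm(e), "expect 115 0 126")
for f in(T,S): print(proj(f,tow([[.115,0,.126],[-.14,-.075,.012],[.14,.075,.012],[.025,0,.012]])).round(1).tolist())
for n,uv,z in(("obj",(249,216),.054),("disc",(261,238),.016),("jar",(287,165),.05),("cupa",(235,144),.09)):
    p=onz(T,uv,z)[0];print(n,mm(p),mm(tof(p)))
print("start TCP",mm(tof([.1236,.5097,.2307])))
E
```

```text
slab [-95.6, -28.5, 36.0] [-27.4, 28.8, 36.0] ((-61.51129913330078, 0.1648998260498047), (57.27599334716797, 68.1748046875), 89.9251480102539)Traceback (most recent call last):
  File "<stdin>", line 5, in <module>
  File "h.py", line 21, in slabmask
    return max(cv2.findContours(m,cv2.RETR_EXTERNAL,cv2.CHAIN_APPROX_NONE)[0],key=cv2.contourArea)
ValueError: max() iterable argument is empty
```

Run:
```python
from h import *
D=pickle.load(open("f0.pkl","rb"));T,S=D["top"],D["scene"]
mm=lambda a:(np.asarray(a)*1000).round(1).tolist()
print("slab px S",S["img"][215,240],"plate px",S["img"][245,238],"rail",S["img"][200,262])
p,e=tri(T,[247.4,194.1],S,[263.4,187.7]);print("pad",mm(tof(p)),mm(e))
p,e=tri(T,[211,184.5],S,[297,164]);print("tip",mm(tof(p)),mm(e), "expect 115 0 126")
# slab corners by eye from crop: top crop scale 3.764, scene 2.957
tc=np.array([[248,133],[333,144],[319,220],[234,206]])/3.764+[195,155]
sc=(np.array([[92,468],[156,429],[203,474],[133,518]])-[0,319])/2.957+[190,165]
for a in(0,1,2,3):
  q=[tri(T,tc[a],S,sc[b]) for b in range(4)];k=int(np.argmin([x[1] for x in q]));print("corner",a,k,mm(tof(q[k][0])),mm(q[k][1]))
for f in(T,S): print(proj(f,tow([[.115,0,.126],[-.14,-.075,.012],[.14,.075,.012],[.025,0,.012]])).round(1).tolist())
for n,uv,z in(("obj",(249,216),.054),("disc",(261,238),.016),("jar",(287,165),.05),("cupa",(235,144),.09)):
    p=onz(T,uv,z)[0];print(n,mm(p),mm(tof(p)))
print("start TCP",mm(tof([.1236,.5097,.2307])))
```

```text
slab px S [251 254 254] plate px [248 248 250] rail [198 195 197]
pad [7.7, -0.8, 100.0] 4.7
tip [112.1, -0.1, 122.0] 2.0 expect 115 0 126
corner 0 2 [-24.4, -27.3, 32.9] 6.7
corner 1 3 [-95.3, -33.6, 34.4] 1.2
corner 2 0 [-97.9, 28.1, 35.4] 3.3
corner 3 1 [-29.3, 33.6, 34.2] 3.0
[[209.6, 183.9], [300.3, 184.3], [200.3, 209.5], [242.5, 194.9]]
[[297.7, 162.4], [228.5, 258.9], [283.4, 171.9], [266.5, 206.7]]
obj [509.0, 52.6, 54.0] [-12.2, 59.2, 54.0]
disc [443.9, 16.5, 16.0] [-62.3, 114.3, 16.0]
jar [663.8, -59.4, 50.0] [-85.6, -117.3, 50.0]
cupa [718.3, 95.4, 90.0] [77.7, -134.6, 90.0]
start TCP [344.0, 539.4, 230.7]
```

Request:
drive_tool([
  [[0, 0, -90.3, -54.2, -46.1, 0, 1], [0, 0, -90.3, -54.2, -46.1, 0, 1], [0, 0, -90.3, -54.2, -46.1, 0, 1], [0, 0, -90.3, -54.2, -46.1, 0, 1], [0, 0, -90.3, -54.2, -46.1, 0, 1], [0, 0, -90.3, -54.2, -46.1, 0, 1], [0, 0, -90.3, -54.2, -46.1, 0, 1], [0, 0, -90.3, -54.2, -46.1, 0, 1], [0, 0, -90.3, -54.2, -46.1, 0, 1], [0, 0, -90.3, -54.2, -46.1, 0, 1]],
])

```text
time: 0.98
position: [0.3372, 0.2185, 0.2313]
eef_rot: [[-0.663, -0.748, -0.0], [-0.748, 0.663, -0.0], [0.0, 0.0, -1.0]]
contact_force: [0.5, 1.0, 0.8]
grip_width: -0.0002
gripper_force: 0.0
```

Request:
drive_tool([
  [[0, 0, -28.3, 7.7, -34.2, 0, 1], [0, 0, -28.3, 7.7, -34.2, 0, 1], [0, 0, -28.3, 7.7, -34.2, 0, 1], [0, 0, -28.3, 7.7, -34.2, 0, 1], [0, 0, -28.3, 7.7, -34.2, 0, 1], [0, 0, -28.3, 7.7, -34.2, 0, 1], [0, 0, -28.3, 7.7, -34.2, 0, 1], [0, 0, -28.3, 7.7, -34.2, 0, 1], [0, 0, -28.3, 7.7, -34.2, 0, 1], [0, 0, -28.3, 7.7, -34.2, 0, 1]],
])

```text
time: 1.82
position: [0.544, -0.0707, 0.2307]
eef_rot: [[-0.239, -0.971, 0.003], [-0.971, 0.239, -0.003], [0.002, -0.003, -1.0]]
contact_force: [1.0, -0.2, 0.2]
grip_width: -0.0001
gripper_force: 0.0
```

```bash
cat >> h.py <<'E'
def st(target=None):
    from workcell import sensors
    s=sensors.observe();R=s["eef_rot"];print("t",round(s["time"],2),"fix mm",(tof(s["position"])*1000).round(1),"F fix",(s["contact_force"]@F).round(1),"yaw err",round(float(np.degrees(np.arctan2(R[1,0],R[0,0])-Y-np.pi)),1)%360)
    if target is not None: print("tool cm",((tow(np.array(target)/1000)-s["position"])@R*100).round(2))
E
python3 -c "
from h import *;st([-120,0,120])
from workcell import cams
f=cams.grab_frame('wrist');cv2.imwrite('pics/w1.png',f['img'])"
```

```text
t 1.82 fix mm [-124.1   -3.2  230.7] F fix [ 0.1 -1.   0.2] yaw err 359.5
tool cm [-0.43  0.36 11.06]
```

View pics/w1.png

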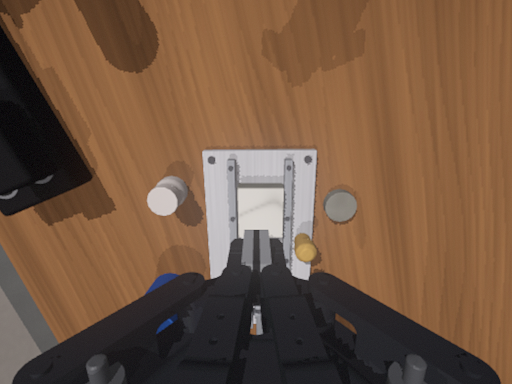

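The wrist view shows the channel centred at column ~261 and the slab's rear edge at row ~187. The fingers are at column 258, well aligned. I'll check the slab's rear from this view while I descend.

Request:
drive_tool([
  [[0, 0, 0.4, -0.4, 0.35, 17.1, 1], [0, 0, 0.4, -0.4, 0.35, 17.1, 1], [0, 0, 0.4, -0.4, 0.35, 17.1, 1], [0, 0, 0.4, -0.4, 0.35, 17.1, 1], [0, 0, 0.4, -0.4, 0.35, 17.1, 1], [0, 0, 0.4, -0.4, 0.35, 17.1, 1], [0, 0, 0.4, -0.4, 0.35, 17.1, 1], [0, 0, 0.4, -0.4, 0.35, 17.1, 1]],
])

```text
time: 2.53
position: [0.5402, -0.0606, 0.0633]
eef_rot: [[-0.24, -0.971, 0.005], [-0.971, 0.24, -0.0], [-0.001, -0.005, -1.0]]
contact_force: [-0.2, -0.1, 0.5]
grip_width: 0.0001
gripper_force: 0.0
```

```bash
python3 -c "
from h import *;st([-120,0,22])
from workcell import cams
f=cams.grab_frame('wrist');cv2.imwrite('pics/w2.png',f['img'])
print('tip px',proj(f,tow([[-.12,0,.06],[-.097,0,.036],[-.12,-.032,.026],[-.12,.032,.026]])).round(0).tolist())
pickle.dump(f,open('w2.pkl','wb'))"
```

```text
t 2.53 fix mm [-115.1    2.8   63.3] F fix [-0.1  0.2  0.5] yaw err 359.4
tool cm [ 0.49 -0.26  4.13]
tip px [[253.0, 235.0], [254.0, 249.0], [207.0, 212.0], [300.0, 212.0]]
```

View pics/w2.png

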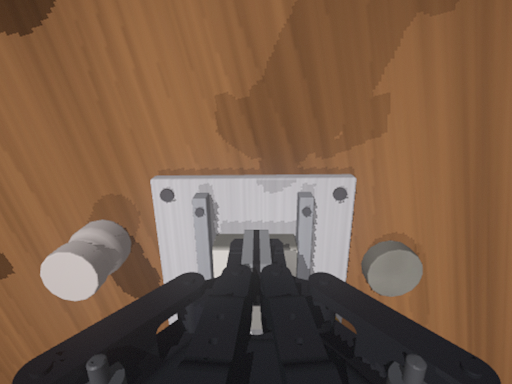

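```bash
python3 -c "
from h import *
f=pickle.load(open('w2.pkl','rb'));mm=lambda a:(tof(a)*1000).round(1).tolist()
print('rear top',mm(onz(f,[230,235],.036)),'rear bottom',mm(onz(f,[230,221],.012)),mm(onz(f,[230,221],.036)))
print('plate end',mm(onz(f,[[153,177],[354,175]],.012)),'rail inner',mm(onz(f,[[209,200],[299,200]],.026)))
print(f['img'][200:262:3,222].tolist())
st([-124,0,22])"
```

```text
rear top [[-107.7, -15.9, 36.0]] rear bottom [[-107.1, -18.2, 12.0]] [[-118.0, -15.5, 36.0]]
plate end [[-141.8, -72.0, 12.0], [-142.1, 71.3, 12.0]] rail inner [[-129.1, -30.3, 26.0], [-128.7, 30.8, 26.0]]
[[193, 190, 192], [193, 190, 193], [194, 190, 192], [193, 189, 192], [193, 189, 192], [192, 188, 191], [192, 188, 191], [181, 177, 180], [168, 165, 168], [169, 166, 168], [169, 166, 168], [154, 152, 154], [99, 103, 105], [96, 102, 104], [98, 102, 105], [102, 105, 108], [146, 151, 155], [205, 210, 215], [203, 208, 212], [203, 208, 212], [204, 207, 212]]
t 2.58 fix mm [-115.2    2.5   63.4] F fix [ 0.1  0.1 -0.1] yaw err 359.4
tool cm [ 0.88 -0.24  4.14]
```

The dark band in rows 234–248 is the slab's rear face. Its top edge is at row ~248, so x ≈ −97 mm, which agrees with the top view. Next I'll back off slightly and descend.

Request:
drive_tool([
  [[0, 0, -0.6, 0.5, -0.25, 0, 1], [0, 0, -0.6, 0.5, -0.25, 2, 1], [0, 0, -0.6, 0.5, -0.25, 4.1, 1], [0, 0, -0.6, 0.5, -0.25, 4.1, 1], [0, 0, -0.6, 0.5, -0.25, 4.1, 1]],
])

```text
time: 3.0
position: [0.5387, -0.0665, 0.0198]
eef_rot: [[-0.231, -0.973, -0.001], [-0.973, 0.231, -0.0], [0.0, 0.001, -1.0]]
contact_force: [0.7, -0.4, -0.5]
grip_width: -0.0001
gripper_force: 0.0
```

```bash
python3 -c "
from h import *;st([-70,0,22])"
```

```text
t 3.0 fix mm [-121.2    2.9   19.8] F fix [-0.2 -0.8 -0.5] yaw err 0.0
tool cm [-5.12 -0.29 -0.22]
```

Request:
drive_tool([
  [[0, 0, 0, -0.6, -0.25, -0.2, 1], [0, 0, 0, -1.2, -0.25, -0.2, 1], [0, 0, 0, -1.7, -0.25, -0.2, 1], [0, 0, 0, -2.2, -0.25, -0.2, 1], [0, 0, 0, -2.7, -0.25, -0.2, 1], [0, 0, 0, -3.2, -0.25, -0.2, 1], [0, 0, 0, -3.7, -0.25, -0.2, 1], [0, 0, 0, -4.2, -0.25, -0.2, 1], [0, 0, 0, -4.7, -0.25, -0.2, 1], [0, 0, 0, -5.2, -0.25, -0.2, 1]],
])

```text
time: 3.83
position: [0.5542, -0.0165, 0.0219]
eef_rot: [[-0.231, -0.973, 0.001], [-0.973, 0.231, -0.002], [0.002, -0.002, -1.0]]
contact_force: [-0.4, -5.7, 3.9]
grip_width: -0.0003
gripper_force: 2.7
```

```bash
python3 -c "
from h import *;st([-56,0,22])"
```

```text
t 3.83 fix mm [-69.   -0.6  21.9] F fix [-5.7 -0.9  3.9] yaw err 359.9
tool cm [-1.3   0.07 -0.01]
```

Contact is as expected: F is about −5.7 N, with the tip at x = −69 mm. I'll creep on to the stop.

Request:
drive_tool([
  [[0, 0, 0, -0.3, 0, 0, 1], [0, 0, 0, -0.6, 0, 0, 1], [0, 0, 0, -0.8, 0, 0, 1], [0, 0, 0, -1.0, 0, 0, 1], [0, 0, 0, -1.0, 0, 0, 1]],
])

```text
time: 4.25
position: [0.5564, -0.0064, 0.0218]
eef_rot: [[-0.23, -0.973, 0.001], [-0.973, 0.23, -0.001], [0.001, -0.001, -1.0]]
contact_force: [0.6, -4.5, 2.3]
grip_width: -0.0001
gripper_force: 2.2
```

```bash
python3 -c "
from h import *;st([-56,0,22])"
```

```text
t 4.25 fix mm [-58.7  -0.5  21.8] F fix [-4.3 -1.7  2.3] yaw err 0.0
tool cm [-0.27  0.05 -0.02]
```

Request:
drive_tool([
  [[0, 0, 0, -0.15, 0, 0, 1], [0, 0, 0, -0.3, 0, 0, 1], [0, 0, 0, -0.3, 0, 0, 1]],
])

```text
time: 4.5
position: [0.557, -0.0038, 0.0218]
eef_rot: [[-0.231, -0.973, 0.001], [-0.973, 0.231, -0.001], [0.001, -0.001, -1.0]]
contact_force: [-0.1, -4.3, 3.1]
grip_width: -0.0001
gripper_force: 2.4
```

```bash
python3 -c "
from h import *;st([-56,0,22])
from workcell import cams
T=cams.grab_frame('top');c=slabmask(T,(230,180,70,40))[:,0].astype(float);P=tof(onz(T,c,.036))*1000;print(P.min(0).round(1),P.max(0).round(1))"
```

```text
t 4.5 fix mm [-56.   -0.5  21.8] F fix [-4.2 -0.9  3.1] yaw err 0.0
tool cm [ 0.    0.05 -0.02]Traceback (most recent call last):
  File "<string>", line 4, in <module>
    T=cams.grab_frame('top');c=slabmask(T,(230,180,70,40))[:,0].astype(float);P=tof(onz(T,c,.036))*1000;print(P.min(0).round(1),P.max(0).round(1))
                               ~~~~~~~~^^^^^^^^^^^^^^^^^^^
  File "h.py", line 21, in slabmask
    return max(cv2.findContours(m,cv2.RETR_EXTERNAL,cv2.CHAIN_APPROX_NONE)[0],key=cv2.contourArea)
ValueError: max() iterable argument is empty
```

Request:
drive_tool([
  [[0, 0, 0, -0.15, 0, 0, 1], [0, 0, 0, -0.3, 0, 0, 1], [0, 0, 0, -0.3, 0, 0, 1]],
])

```text
time: 4.8
position: [0.5571, -0.0033, 0.0218]
eef_rot: [[-0.232, -0.973, 0.0], [-0.973, 0.232, -0.007], [0.007, -0.002, -1.0]]
contact_force: [-0.1, -11.6, 5.7]
grip_width: -0.0
gripper_force: 5.8
```

```bash
python3 -c "
from h import *;st([-56,0,22])"
```

```text
t 4.8 fix mm [-55.5  -0.5  21.8] F fix [-11.3  -2.5   5.7] yaw err 359.9
tool cm [ 0.05  0.04 -0.02]
```

Request:
drive_tool([
  [[0, 0, 0, -0.15, 0, 0, 1], [0, 0, 0, -0.25, 0, 0, 1], [0, 0, 0, -0.25, 0, 0, 1]],
])

```text
time: 5.05
position: [0.557, -0.0033, 0.0218]
eef_rot: [[-0.233, -0.972, -0.001], [-0.972, 0.233, -0.012], [0.012, -0.002, -1.0]]
contact_force: [-1.5, -18.4, 6.5]
grip_width: 0.0003
gripper_force: 8.9
```

```bash
python3 -c "
from h import *;st([-75,0,22])
from workcell import cams
f=cams.grab_frame('scene');cv2.imwrite('pics/s3.png',cv2.resize(f['img'][150:270,180:340],None,fx=4,fy=4,interpolation=2))"
```

```text
t 5.05 fix mm [-55.5  -0.4  21.8] F fix [-18.2  -2.8   6.5] yaw err 359.8
tool cm [1.95 0.04 0.  ]
```

View pics/s3.png

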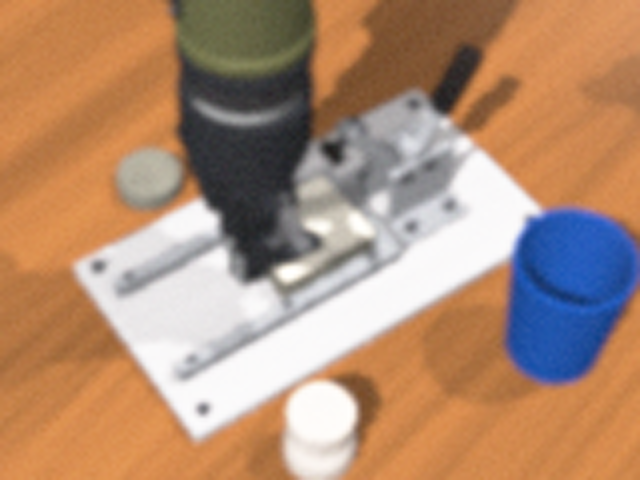

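The view shows the slab pressed against the end stop. The tip has held at x = −55.5 mm while the force rose to 18 N, so the slab is home. Next I'll retreat and rise.

Request:
drive_tool([
  [[0, 0, 0, 1.0, 0, 0, 1], [0, 0, 0, 2.5, 0, 0, 1], [0, 0, 0, 3.5, 0, 0, 1], [0, 0, 0, 3.5, 0, -4, 1], [0, 0, 0, 3.5, 0, -8, 1], [0, 0, 0, 3.5, 0, -12, 1], [0, 0, 0, 3.5, 0, -16, 1], [0, 0, 0, 3.5, 0, -20, 1], [0, 0, 0, 3.5, 0, -21.5, 1], [0, 0, 0, 3.5, 0, -21.5, 1]],
])

```text
time: 5.93
position: [0.5522, -0.0314, 0.2412]
eef_rot: [[-0.23, -0.973, 0.009], [-0.973, 0.23, 0.002], [-0.004, -0.008, -1.0]]
contact_force: [-0.1, 0.0, -0.3]
grip_width: -0.0002
gripper_force: 0.0
```

```bash
python3 -c "
from h import *;st([155,0,235])
from workcell import cams
T=cams.grab_frame('wrist');pickle.dump(T,open('w4.pkl','wb'));b=T['img'];cv2.imwrite('pics/w4.png',b)"
```

```text
t 5.93 fix mm [-84.   -2.2 241.2] F fix [ 0.   0.1 -0.3] yaw err 0.0
tool cm [-23.89   0.23   0.71]
```

View pics/w4.png

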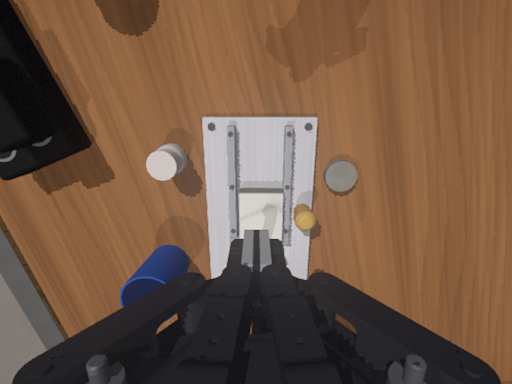

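The slab's rear top edge is at row ~195, column 260. I'll convert that after moving over beyond the lever.

Request:
drive_tool([
  [[0, 0, 0, -4, 0.2, 0.5, 1], [0, 0, 0, -8, 0.2, 0.5, 1], [0, 0, 0, -12, 0.2, 0.5, 1], [0, 0, 0, -16, 0.2, 0.5, 1], [0, 0, 0, -20, 0.2, 0.5, 1], [0, 0, 0, -23.8, 0.2, 0.5, 1], [0, 0, 0, -23.8, 0.2, 0.5, 1], [0, 0, 0, -23.8, 0.2, 0.5, 1]],
])

```text
time: 6.65
position: [0.6011, 0.2019, 0.2281]
eef_rot: [[-0.227, -0.974, -0.005], [-0.974, 0.227, -0.001], [0.002, 0.005, -1.0]]
contact_force: [0.4, -1.1, -0.1]
grip_width: -0.0001
gripper_force: 0.0
```

```bash
python3 -c "
from h import *;st([155,0,100])
f=pickle.load(open('w4.pkl','rb'));print(f['img'][180:204:2,255].tolist());print((tof(onz(f,[[255,192],[255,195]],.036))*1000).round(1))
from workcell import cams
T=cams.grab_frame('top');b=T['img'];
S=cams.grab_frame('scene');pickle.dump((T,S),open('f5.pkl','wb'))
row=proj(T,tow([[x,0.015,.036] for x in np.arange(-.06,-.03,.002)])).round().astype(int);print([int(b[v,u].sum()) for u,v in row])"
```

```text
t 6.65 fix mm [154.4   3.9 228.1] F fix [-1.  -0.7 -0.1] yaw err 0.19999999999998863
tool cm [-0.09 -0.45 12.81]
[[187, 184, 186], [174, 171, 173], [175, 171, 174], [177, 174, 176], [113, 116, 119], [106, 110, 114], [121, 126, 129], [203, 208, 212], [205, 210, 214], [205, 210, 214], [206, 210, 214], [205, 210, 214]]
[[-46.4  -6.3  36. ]
 [-42.3  -6.3  36. ]]
[623, 623, 616, 562, 562, 562, 535, 535, 539, 653, 653, 649, 646, 646, 621]
```

The slab's rear edge is at x ≈ −45.5 mm, against −45 nominal, so it is home to within calibration error. I'll descend beyond the lever.

Request:
drive_tool([
  [[0, 0, 0, 0, -0.3, 4, 1], [0, 0, 0, 0, -0.3, 8, 1], [0, 0, 0, 0, -0.3, 11.5, 1], [0, 0, 0, 0, -0.3, 12.7, 1], [0, 0, 0, 0, -0.3, 12.7, 1], [0, 0, 0, 0, -0.3, 12.7, 1]],
])

```text
time: 7.25
position: [0.6044, 0.1974, 0.1037]
eef_rot: [[-0.233, -0.973, -0.003], [-0.973, 0.233, -0.001], [0.001, 0.002, -1.0]]
contact_force: [0.4, 0.2, 1.3]
grip_width: -0.0004
gripper_force: 0.0
```

```bash
python3 -c "
from h import *;st([120,0,100])"
```

```text
t 7.25 fix mm [150.7  -0.3 103.7] F fix [ 0.3 -0.3  1.3] yaw err 359.8
tool cm [3.07 0.02 0.37]
```

Request:
drive_tool([
  [[0, 0, 0, 0.7, 0, 0.3, 1], [0, 0, 0, 1.4, 0, 0.3, 1], [0, 0, 0, 2.0, 0, 0.3, 1], [0, 0, 0, 2.6, 0, 0.3, 1], [0, 0, 0, 3.2, 0, 0.3, 1], [0, 0, 0, 3.8, 0, 0.3, 1]],
])

```text
time: 7.75
position: [0.6003, 0.1669, 0.1059]
eef_rot: [[-0.229, -0.973, 0.009], [-0.973, 0.229, 0.012], [-0.013, -0.006, -1.0]]
contact_force: [-0.3, 11.2, 8.6]
grip_width: 0.0002
gripper_force: 5.5
```

```bash
python3 -c "
from h import *;st([84,0,100])"
```

```text
t 7.75 fix mm [120.1  -3.3 105.9] F fix [10.8  2.8  8.6] yaw err 0.10000000000002274
tool cm [3.62 0.34 0.54]
```

Contact on the lever with about 11 N. I'll keep pushing past the dead point.

Request:
drive_tool([
  [[0, 0, 0, 0.6, 0.15, 0.3, 1], [0, 0, 0, 1.2, 0.3, 0.3, 1], [0, 0, 0, 1.8, 0.3, 0.3, 1], [0, 0, 0, 2.4, 0.3, 0.3, 1], [0, 0, 0, 3.0, 0.3, 0.3, 1], [0, 0, 0, 3.6, 0.3, 0.3, 1], [0, 0, 0, 3.6, 0.3, 0.3, 1]],
])

```text
time: 8.33
position: [0.5854, 0.1263, 0.0995]
eef_rot: [[-0.232, -0.973, 0.001], [-0.973, 0.232, -0.001], [0.001, -0.001, -1.0]]
contact_force: [-0.3, -0.6, -0.5]
grip_width: -0.0001
gripper_force: 0.0
```

```bash
python3 -c "
from h import *;st([70,0,100])"
```

```text
t 8.33 fix mm [77.2  1.8 99.5] F fix [-0.6  0.2 -0.5] yaw err 359.9
tool cm [ 0.72 -0.18 -0.05]
```

The force dropped to zero at x = 77 mm, so the lever has snapped over. I'll retreat and verify.

Request:
drive_tool([
  [[0, 0, 0, -3, 0, 0, 1], [0, 0, 0, -6, 0, 0, 1], [0, 0, 0, -9, 0, -2, 1], [0, 0, 0, -9, 0, -6, 1], [0, 0, 0, -9, 0, -10, 1], [0, 0, 0, -9, 0, -14, 1], [0, 0, 0, -9, 0, -16, 1], [0, 0, 0, -9, 0, -16, 1]],
])

```text
time: 9.0
position: [0.6086, 0.2159, 0.2647]
eef_rot: [[-0.231, -0.973, 0.009], [-0.973, 0.231, 0.003], [-0.005, -0.009, -1.0]]
contact_force: [-0.1, 0.2, 0.7]
grip_width: -0.0002
gripper_force: 0.0
```

```bash
python3 -c "
from h import *;st()
from workcell import cams
S=cams.grab_frame('scene');T=cams.grab_frame('top')
a=cv2.resize(S['img'][150:270,190:345],(520,403),interpolation=2)
cv2.imwrite('pics/end.png',a)
print('locked tip px',proj(S,tow([[.035,0,.126],[-.005,0,.036],[.115,0,.126]])).round().tolist())
D=pickle.load(open('f0.pkl','rb'))
for n,uv,z in(('obj',(249,216),0),('disc',(261,238),0),('jar',(287,165),0),('cupa',(235,144),0)):
    print(n,[int(np.abs(f1['img'][int(v)-8:int(v)+9,int(u)-8:int(u)+9].astype(int)-f0['img'][int(v)-8:int(v)+9,int(u)-8:int(u)+9]).mean()) for f1,f0,u,v in((T,D['top'],*uv),)])
"
```

```text
t 9.0 fix mm [ 1.697e+02 -2.000e-01  2.647e+02] F fix [0.2 0.2 0.7] yaw err 0.0
locked tip px [[272.0, 176.0], [257.0, 206.0], [298.0, 162.0]]
obj [10]
disc [9]
jar [7]
cupa [5]
```

View pics/end.png

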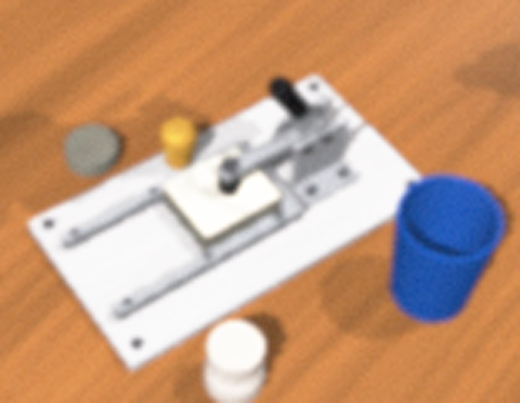

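The view shows the arm level with the pad on the slab at scene px (258,205), where (257,206) was predicted. The lever tip is at (273,175), where the locked position predicts (272,176). The slab is at the stop, and the cup, jar, objective and disc are still standing.

```bash
python3 -c "
from workcell import finish_job;print(finish_job())"
```

```text
the job is handed in; nothing more can be done
None
```

The slab is fully home against the end stop and the clamp is locked with its pad down on the slab; cup_a, jar, objective and disc looked undisturbed in the last pictures (cup_b and the bottle were not re-checked, but the arm stayed clear of both), and I handed the job in at about 9 s.

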